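# Lock the rate table with its pin

### The arm

A 6-joint arm with a two-finger parallel gripper is mounted at the origin on the work surface. World frame = base frame: x ahead of the robot, y to its left, z up, the work surface at z = 0. Lengths are in m, angles in degrees, forces in N, time in s.
With the tool pointing down it reaches from about 0.35 to 0.875 m from the base axis. Payload 4.2 kg.
Tool frame: the origin (TCP) lies on the centre line of the jaws, within the pads' length; the fingertips stand 25 mm ahead of it and the grasp point (between the pads) lies 6 mm ahead of it; z points along the fingers, y is the line along which they close (so a half turn about z gives the same grasp; the last joint's range is limited). The gripper opens to 87 mm and grips with 3 to 60 N. Pads are 19 mm wide; open, the fingers measure 117 mm over their backs; the gripper's body (75 mm by 190 mm) begins 51 mm behind the grasp point.
Start: joints at [-58.579, 22.042, 0.453, 0, -68.411, -14.817], TCP at [0.179, -0.599, 0.248] pointing down, gripper open.
Joint ranges: [-179.83, 179.83], [-69.29, 118.12], [-61.27, 80.66], [-181.25, 117.63], [-171.15, -9.14], [-177.46, 177.46]. Speed limits (degrees/s): [159.86, 159.86, 180, 180, 180, 180].

### API

Orientations are given as a 3x3 rotation matrix whose columns are the frame's x, y, z axes.
In Python, from station import r gives the robot as it stands.
- The arm moves only by the tool move_arm, never from a script. Its argument "series" is a list of rows, each an object with "grip": the opening, from 0 (shut) to 1 (fully open); "xyz": the shift along the tool's x, y, z in mm, a list of three; "angular": the turn, a rotation vector about the tool's x, y, z in rad, a list of three. A call has 1 to 10 rows; each row is the pose to reach, as a shift and turn from the pose commanded when the call began, along the tool's axes at that moment; what a row does not reach only later rows make up. A row lasts 1/10 s, in which the tool goes at most 50 mm and 8.59 degrees, less where a joint would pass 70% of its speed; a pose out of reach is approached as far as the arm can. A call with a gripper value outside its range is refused whole. The fingers move at their own pace and stop on an object; the grip force is fixed at half the most. Time passes only in rows, so rows that repeat a pose let the fingers close. It gives the time, the measured TCP pose, the force, the opening and the grip force at its end, in the units of the state.
- r.sense(): the state, without advancing time (a new reading comes with each control period).
- r.capture(name): name is "scene" or "top"; returns a dict with "img" (384x512x3 uint8, red, green, blue), "camera_matrix" (3x3 intrinsics, pixels), "rvec" (rotation vector, rad) and "tvec" (3), from world to camera coordinates, as OpenCV has them. Camera axes: x right, y down, z forward; pixel columns grow to the right and rows downward; lengths in m; the calibration is good to about 2 mm. A picture is of the moment at which its call begins. There is no depth.
- r.finish_job(): hands the job in; it is judged then, once.
The state is a dict: "time_s": time; "joints": joint angles; "joint_velocities": joint speeds; "effort": joint torques, N m; "tcp_pos": TCP position; "ee_rot": TCP orientation; "wrist_force": force on the tool from outside, world axes, zero at the start; "moment": the same for the moment, N m; "gripper_width": opening from 0.0 (shut) to 1.0 (fully open); "gripper_force": force on a finger pad.
Only numpy, scipy, OpenCV 4.12 (cv2) and the standard library are available. Lean on these libraries where they do the work, as an engineer would, in place of code of your own. Each camera call takes 0.05 s, during which the arm holds its last target. There are 200 camera calls.

### The job

Lock the instrument rate table: turn its plate by the upright crank post until the hole in the plate's square ear lies over the hole in the base, then take the round-knobbed locking pin from the wooden stand and push it down through both holes until its collar sits flush on the ear. Keep hold of the pin until it is through both holes, do not just drop it in, then let go.

Things in the scene. Friction and masses are not known exactly. Their poses are not given: they have to be found in the camera images.
- turntable (a joint): angle (rad, counter-clockwise from above) of the aluminium plate on the rate table; 0 = its hole is over the base hole, starts 0.55 to 1.2, range -1.5 to 1.5. Stiff (0.1 N m), stays where left. Plate 8 mm thick, top 50 mm above bench: 120 mm disc, square 50 mm ear with 24 mm through hole 80 mm from the axis, opposite it a tongue with the crank post; 86 mm hub rises 6 mm in the middle
- post_top (a point): centre of the top face of the upright steel crank post, plain and round, 20 mm in diameter, rising 45 mm from the turning plate (top 95 mm above the bench), 70 mm from the turning axis on the side opposite the plate's ear. Its x axis points from the turning axis to the post, z up; it turns with the plate
- base_hole (a point): centre of the mouth of the 24 mm through hole in the top face (40 mm above the bench) of the fixed grey rate-table base, a block 220 x 160 x 40 mm, near the middle of one short side. Its x axis points from the hole to the plate's upright turning axis, 80 mm away; z up. Place and yaw vary from run to run
- locking_pin: 180 g pin, upright in a fixed wooden stand (70 x 150 x 52 mm, 2 holes 76 mm apart; not the low plug with the flat bar). Origin: tip, z up, x across the stand's short side. From the tip: 16 mm shank 46 mm long (last 18 mm tapers to 8), collar 40 mm wide 5 thick, round dark knob 24 mm wide 36 tall. Tip 6 mm above bench at start; 4 mm when home, collar on the ear
There are look-alikes about, which are no part of the job. What is shaped like the locking_pin but red or yellow is not meant.

How it is judged (in metres and radians):
On the way, in this order (a step that is already met when the one before it is completed fails the run):
1. the plate is turned until its hole lies over the base hole (within 0.17 rad) (value of joint turntable between -0.17 and 0.17 rad), for 0.2 s.
2. the locking pin, still held, has its tip more than 10 mm down in the base hole (and so through the plate) (z of locking_pin in the frame of base_hole below -0.01 m and horizontal distance between locking_pin and base_hole below 0.012 m and contact force between the fingers and locking_pin above 0.5 N), for 0.1 s.
At the end, for the whole second after the job is handed in: The locking pin stands upright (within 10 degrees) through the plate's hole and the base hole, centred within 12 mm of the base hole, with its tip at least 32 mm below the top of the base (36 mm when the collar is flush on the ear), at rest; the plate is within 0.17 rad of lined up (all of step 1 and z of locking_pin in the frame of base_hole below -0.032 m and horizontal distance between locking_pin and base_hole below 0.012 m and angle between locking_pin's own z axis and vertical below 0.17 rad and linear speed of locking_pin below 0.02 m/s); the robot touches nothing.
It also fails if it takes over 54 s, if anything falls off the work surface, if the arm or the gripper's body presses on something with over 40 N, if the wrist force passes 120 N, or if a joint passes its speed limit or range.

## Working session

There is one attempt and no reset: what is moved stays moved. The work goes in short steps, Python scripts to look and compute and a tool call to move; the robot and the scene stay as the last step left them, time stands still between calls to the robot, and variables do not carry over. Pictures are saved under pics/ and viewed, at most 10 in all, crops included, and the job is handed in when it is done.

Besides the shell and the picture viewer there is one more tool, called after "Request:" by a JSON object that holds its "api" and its "payload". move_arm: Moves the arm, as the interface text tells. Its arguments: {"type":"object","properties":{"series":{"type":"array"}},"required":["series"]}

```bash
mkdir -p pics; ls; cat > h.py <<'E'
import numpy as np, cv2, pickle
from station import r
def cap(n,f):
    c=r.capture(n); cv2.imwrite(f'pics/{f}.png',c['img'][:,:,::-1]); pickle.dump(c,open(f'pics/{f}.pkl','wb')); return c
def load(f): return pickle.load(open(f'pics/{f}.pkl','rb'))
def cam(c):
    R=cv2.Rodrigues(np.array(c['rvec'],float))[0]; t=np.array(c['tvec'],float).ravel(); return R,t,np.array(c['camera_matrix'],float)
def plane(c,uv,z):
    R,t,K=cam(c); uv=np.atleast_2d(np.array(uv,float)); d=(R.T@np.linalg.inv(K)@np.c_[uv,np.ones(len(uv))].T).T
    o=-R.T@t; return o+d*((z-o[2])/d[:,2])[:,None]
def proj(c,P):
    return cv2.projectPoints(np.atleast_2d(np.array(P,float)),np.array(c['rvec'],float),np.array(c['tvec'],float),np.array(c['camera_matrix'],float),None)[0].reshape(-1,2)
E
python3 - <<'E'
from h import *
a=cap('scene','s0');b=cap('top','t0')
for c in(a,b):
    R,t,K=cam(c);print(-R.T@t,K[0,0])
i=np.hstack([cv2.imread('pics/s0.png')]); 
for n in 's0','t0':
    cv2.imwrite(f'pics/{n}b.png',cv2.resize(cv2.imread(f'pics/{n}.png'),(800,600),interpolation=cv2.INTER_CUBIC))
s=r.sense();print(s['tcp_pos'],s['ee_rot'],s['time_s'])
E
```

```text
pics
[0.80054932 0.32768527 0.76627921] 366.57569997380847
[ 0.44450788 -0.00352131  1.22756703] 495.6600143270726
[ 0.17846953 -0.59847605  0.24656742] [[-9.58359246e-01 -2.85564561e-01 -6.61626656e-04]
 [-2.85565306e-01  9.58357486e-01  1.83990455e-03]
 [ 1.08663325e-04  1.95222715e-03 -9.99998088e-01]] 0.1
```

View pics/s0b.png

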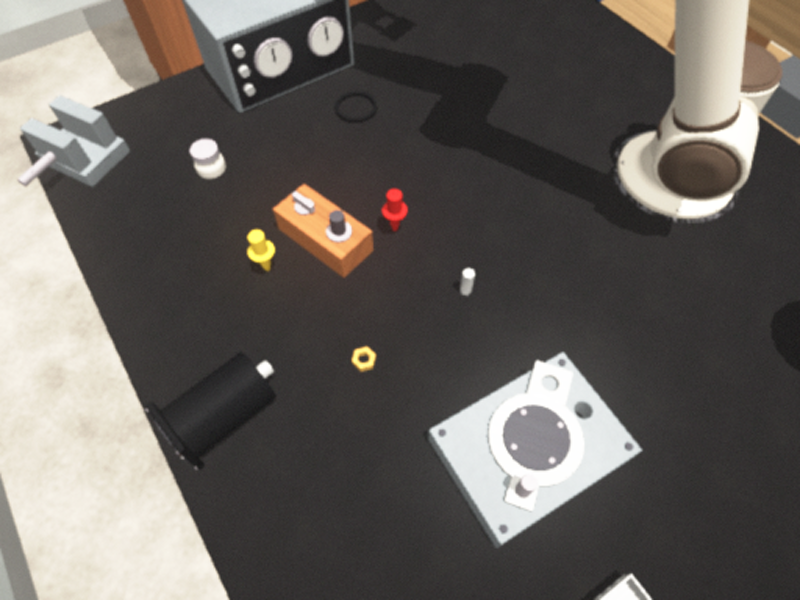

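View pics/t0b.png

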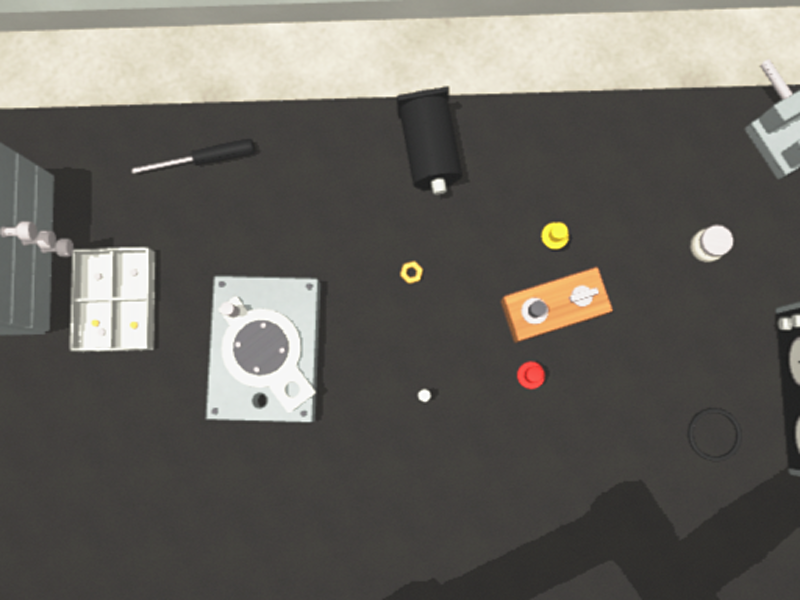

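The scene shows the rate table, with the base hole dark at top-view (260,400) and the ear hole at (292,389). The post is near (233,307), the hub at (262,348) and the dark-knob pin at (537,309). The stand's other plug has a flat bar at (583,295), and the red and yellow pins are decoys.

```bash
python3 - <<'E'
from h import *
def blobs(c,mask,roi):
    x0,y0,x1,y1=roi; m=np.zeros(mask.shape,np.uint8); m[y0:y1,x0:x1]=mask[y0:y1,x0:x1]*255
    n,l,st,ce=cv2.connectedComponentsWithStats(m); return [(st[i,4],ce[i]) for i in range(1,n) if st[i,4]>8]
t=load('t0');s=load('s0');k=1.5625
for c,nm,rois in((t,'t',dict(hub=(225,315,300,385),hole=(248,390,274,412),pin=(515,285,560,325))),(s,'s',dict(hub=(495,395,580,475),hole=(572,398,597,422),pin=(322,205,352,240)))):
    g=cv2.cvtColor(c['img'],cv2.COLOR_RGB2GRAY)
    for q,z in (('hub',.056),('hole',.04),('pin',.093)):
        roi=[int(v/k) for v in rois[q]]
        for a,ce in blobs(c,g<110,roi): print(nm,q,a,ce.round(1),plane(c,ce,z)[0].round(4))
# block outline top view
hsv=cv2.cvtColor(t['img'],cv2.COLOR_RGB2HSV); g=hsv[:,:,2]
m=np.zeros(g.shape,np.uint8); m[165:285,120:215]=(g[165:285,120:215]>110)*255
cn=max(cv2.findContours(m,0,2)[0],key=cv2.contourArea); re=cv2.minAreaRect(cn); P=plane(t,cv2.boxPoints(re),.04)
print('base box',P.round(4),P.mean(0),np.linalg.norm(P-np.roll(P,1,0),axis=1))
m=((hsv[:,:,0]<20)&(hsv[:,:,1]>120)&(g>80)).astype(np.uint8)*255; m[:, :315]=0;m[235:]=0;m[:165]=0;m[:,400:]=0
m=cv2.morphologyEx(m,3,np.ones((9,9)))
cn=max(cv2.findContours(m,0,2)[0],key=cv2.contourArea); P=plane(t,cv2.boxPoints(cv2.minAreaRect(cn)),.052)
print('stand',P.round(4),P.mean(0),np.linalg.norm(P-np.roll(P,1,0),axis=1))
# hints for post/ear hole
print('post',plane(t,np.array([[233,302]])/k,.095),'earhole',plane(t,np.array([[292,389]])/k,.05))
a=cv2.resize(t['img'][170:280,125:215],None,fx=4.4,fy=4.4,interpolation=2);b=cv2.resize(t['img'][165:235,310:400],(396,308),interpolation=2)
o=np.zeros((484,800,3),np.uint8);o[:a.shape[0],:396]=a[:484];o[:308,400:796]=b
cv2.imwrite('pics/crop1.png',o[:,:,::-1])
E
```

```text
t hole 62 [166.  255.9] [0.4547 0.2391 0.04  ]
t pin 48 [334.4 183.3] [ 0.6108 -0.1621  0.093 ]
t pin 16 [339.8 199.6] [ 0.5726 -0.1728  0.093 ]
s hole 25 [373.4 264.2] [0.4578 0.2456 0.04  ]
s pin 38 [220.9 132.9] [ 0.5613 -0.1869  0.093 ]
s pin 70 [215.8 144.9] [ 0.5894 -0.1627  0.093 ]
base box [[0.4283 0.3217 0.04  ]
 [0.6509 0.316  0.04  ]
 [0.641  0.1479 0.04  ]
 [0.4192 0.1572 0.04  ]] [0.53485485 0.2356854  0.04      ] [0.16478225 0.2225832  0.16841326 0.22198152]
stand [[ 0.6022 -0.1319  0.052 ]
 [ 0.6461 -0.2848  0.052 ]
 [ 0.575  -0.3028  0.052 ]
 [ 0.5317 -0.1509  0.052 ]] [ 0.58877567 -0.21761468  0.052     ] [0.07307537 0.15908459 0.07332226 0.15794414]
post [[0.59910958 0.2665376  0.095     ]] earhole [[0.46972159 0.18747373 0.05      ]]
```

View pics/crop1.png

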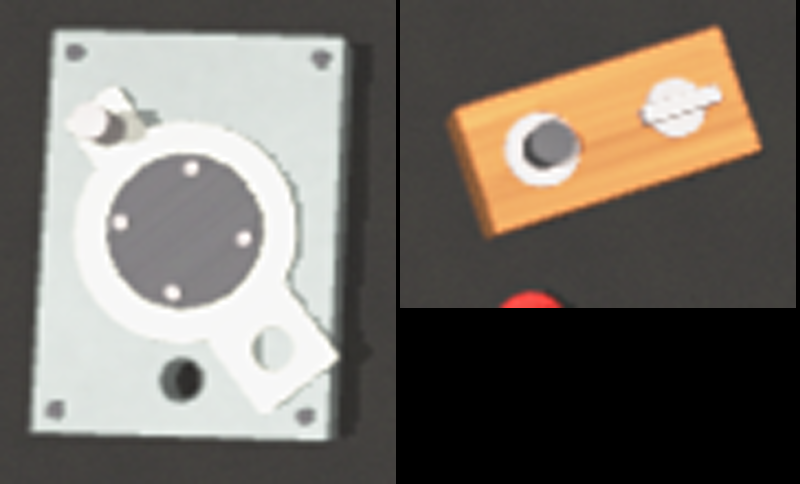

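The crop shows, in crop pixels: hub (185,230), base hole (181,380), ear hole (273,348), post top about (95,123), knob top about (549,144) and collar about (543,149).

```bash
python3 - <<'E'
from h import *
t=load('t0');s=load('s0')
f=lambda u,v:(125+u/4.4-.4,170+v/4.4-.4)
h=lambda u,v:(310+(u-400)/4.4-.4,165+v/4.4-.4)
hub=plane(t,f(185,230),.056)[0];bh=plane(t,f(181,380),.04)[0];eh=plane(t,f(273,348),.05)[0];po=plane(t,f(95,123),.095)[0]
kn=plane(t,h(549,144),.093)[0];co=plane(t,h(543,149),.057)[0];pl=plane(t,h(674,107),.057)[0]
for n,p in dict(hub=hub,bh=bh,eh=eh,po=po,kn=kn,co=co,pl=pl).items(): print(n,p.round(4),proj(s,p).round(1)*1.5625)
d=lambda a,b:np.linalg.norm((a-b)[:2]); an=lambda a:np.degrees(np.arctan2(a[1],a[0]))
print(d(hub,bh),d(hub,eh),d(hub,po),d(co,pl))
print(an(bh-hub),an(eh-hub),an(po-hub)-180, 'stand',an(pl-co))
def tri(uvt,uvs):
    X=[];
    P=[(lambda R,tt,K:K@np.c_[R,tt])(*cam(c)) for c in(t,s)]
    v=cv2.triangulatePoints(P[0],P[1],np.array(uvt,float).reshape(2,1),np.array(uvs,float).reshape(2,1)).ravel();return v[:3]/v[3]
k=1.5625
print('tri hub',tri(f(185,230),(537/k,437/k)),'bh',tri(f(181,380),(583.5/k,410/k)),'kn',tri(h(549,144),(337.5/k,217/k)),'po',tri(f(95,123),(527/k,483/k)))
E
```

```text
hub [0.5348 0.2341 0.056 ] [[535.15625 433.28125]]
bh [0.4546 0.2398 0.04  ] [[582.1875  407.96875]]
eh [0.4704 0.188  0.05  ] [[548.90625 380.78125]]
po [0.5893 0.2733 0.095 ] [[527.8125  476.09375]]
kn [ 0.5777 -0.1814  0.093 ] [[337.65625 214.6875 ]]
co [ 0.5793 -0.1837  0.057 ] [[338.28125 229.0625 ]]
pl [ 0.6002 -0.2553  0.057 ] [[304.21875 205.     ]]
0.08042141049773727 0.07922377738914914 0.0671581919439359 0.07460454820511636
175.93467367306934 -144.45499853259227 -144.25645036388764 stand -73.73100971419277
tri hub [0.53469332 0.23653047 0.04873595] bh [0.45417261 0.24129886 0.0362074 ] kn [ 0.57828814 -0.18225537  0.08719164] po [0.59101665 0.27727353 0.08009189]
```

Request:
{"api": "move_arm", "payload": {"series": [{"grip": 0.6, "xyz": [-646, 719, 0], "angular": [0, 0, -0.33]}, {"grip": 0.6, "xyz": [-646, 719, 0], "angular": [0, 0, -0.33]}, {"grip": 0.6, "xyz": [-646, 719, 0], "angular": [0, 0, -0.33]}, {"grip": 0.6, "xyz": [-646, 719, 0], "angular": [0, 0, -0.33]}, {"grip": 0.6, "xyz": [-646, 719, 0], "angular": [0, 0, -0.33]}, {"grip": 0.6, "xyz": [-646, 719, 0], "angular": [0, 0, -0.33]}, {"grip": 0.6, "xyz": [-646, 719, 0], "angular": [0, 0, -0.33]}, {"grip": 0.6, "xyz": [-646, 719, 0], "angular": [0, 0, -0.33]}, {"grip": 0.6, "xyz": [-646, 719, 0], "angular": [0, 0, -0.33]}, {"grip": 0.6, "xyz": [-646, 719, 0], "angular": [0, 0, -0.33]}]}}

```text
time_s: 1.1
tcp_pos: [0.3927, -0.145, 0.2476]
ee_rot: [[-0.814, -0.581, 0.0], [-0.581, 0.814, 0.0], [-0.0, -0.0, -1.0]]
wrist_force: [1.1, -0.3, -0.1]
gripper_width: 0.602
gripper_force: 0.0
```

```bash
cat >> h.py <<'E'
def to(p,yb=None):
    "tool shift (mm) to world p; turn to bring tool y to bearing yb (deg) and z straight down"
    s=r.sense(); R=np.array(s['ee_rot']); q=np.array(s['tcp_pos'])
    print('t',s['time_s'],'tcp',q.round(4),'ybear',np.degrees(np.arctan2(R[1,1],R[0,1])).round(1),'F',np.round(s['wrist_force'],1),'w',round(s['gripper_width'],3),'gf',s['gripper_force'],'j6',s['joints'][5])
    print('shift',(R.T@(np.array(p)-q)*1000).round(1))
    if yb is not None:
        b=np.radians(yb); y=np.array([np.cos(b),np.sin(b),0]); z=np.array([0,0,-1.]); T=np.c_[np.cross(y,z),y,z]
        print('turn',cv2.Rodrigues(R.T@T)[0].ravel().round(4))
E
python3 -c "
from h import *
to([.592,.275,.248],125.5)"
```

```text
t 1.1 tcp [ 0.3927 -0.145   0.2476] ybear 125.5 F [ 1.1 -0.3 -0.1] w 0.602 gf 0.0 j6 -56.65027219869073
shift [-4.062e+02  2.260e+02 -3.000e-01]
turn [-0.0001  0.0003  0.0004]
```

Request:
{"api": "move_arm", "payload": {"series": [{"grip": 0.6, "xyz": [-406, 226, 0], "angular": [0, 0, 0]}, {"grip": 0.6, "xyz": [-406, 226, 0], "angular": [0, 0, 0]}, {"grip": 0.6, "xyz": [-406, 226, 0], "angular": [0, 0, 0]}, {"grip": 0.6, "xyz": [-406, 226, 0], "angular": [0, 0, 0]}, {"grip": 0.6, "xyz": [-406, 226, 0], "angular": [0, 0, 0]}, {"grip": 0.6, "xyz": [-406, 226, 0], "angular": [0, 0, 0]}, {"grip": 0.6, "xyz": [-406, 226, 0], "angular": [0, 0, 0]}, {"grip": 0.6, "xyz": [-406, 226, 0], "angular": [0, 0, 0]}, {"grip": 0.6, "xyz": [-406, 226, 0], "angular": [0, 0, 0]}, {"grip": 0.6, "xyz": [-406, 226, 0], "angular": [0, 0, 0]}]}}

```text
time_s: 2.1
tcp_pos: [0.5928, 0.2768, 0.2455]
ee_rot: [[-0.812, -0.583, -0.001], [-0.583, 0.812, -0.0], [0.001, 0.0, -1.0]]
wrist_force: [-0.3, -1.2, -0.5]
gripper_width: 0.6
gripper_force: 0.0
```

```bash
python3 -c "
from h import *
to([.592,.275,.087],125.5)"
```

```text
t 2.1 tcp [0.5928 0.2768 0.2455] ybear 125.7 F [-0.3 -1.2 -0.5] w 0.6 gf 0.0 j6 -93.4824772411807
shift [  1.6  -1.1 158.5]
turn [ 0.0002 -0.001   0.0031]
```

Request:
{"api": "move_arm", "payload": {"series": [{"grip": 0.7, "xyz": [0, 0, 50], "angular": [0, 0, 0]}, {"grip": 0.7, "xyz": [0, 0, 90], "angular": [0, 0, 0]}, {"grip": 0.7, "xyz": [0, 0, 120], "angular": [0, 0, 0]}, {"grip": 0.7, "xyz": [0, 0, 140], "angular": [0, 0, 0]}, {"grip": 0.7, "xyz": [0, 0, 154], "angular": [0, 0, 0]}, {"grip": 0.7, "xyz": [0, 0, 160], "angular": [0, 0, 0]}, {"grip": 0.7, "xyz": [0, 0, 160], "angular": [0, 0, 0]}]}}

```text
time_s: 2.8
tcp_pos: [0.5917, 0.2727, 0.0871]
ee_rot: [[-0.814, -0.581, -0.001], [-0.581, 0.814, -0.001], [0.001, -0.0, -1.0]]
wrist_force: [-0.3, -1.2, 1.0]
gripper_width: 0.703
gripper_force: 0.0
```

Request:
{"api": "move_arm", "payload": {"series": [{"grip": 0.5, "xyz": [0, 0, 0], "angular": [0, 0, 0]}, {"grip": 0.4, "xyz": [0, 0, 0], "angular": [0, 0, 0]}, {"grip": 0.3, "xyz": [0, 0, 0], "angular": [0, 0, 0]}, {"grip": 0.2, "xyz": [0, 0, 0], "angular": [0, 0, 0]}, {"grip": 0.15, "xyz": [0, 0, 0], "angular": [0, 0, 0]}, {"grip": 0.15, "xyz": [0, 0, 0], "angular": [0, 0, 0]}, {"grip": 0.15, "xyz": [0, 0, 0], "angular": [0, 0, 0]}]}}

```text
time_s: 3.5
tcp_pos: [0.5921, 0.2734, 0.088]
ee_rot: [[-0.814, -0.581, 0.001], [-0.581, 0.814, 0.001], [-0.002, 0.0, -1.0]]
wrist_force: [-0.1, 2.0, 1.5]
gripper_width: 0.217
gripper_force: 30.0
```

```bash
python3 -c "
from h import *
to([.535+.07*np.cos(np.radians(35.5)),.2345+.07*np.sin(np.radians(35.5)),.087],125.5)"
```

```text
t 3.5 tcp [0.5921 0.2734 0.088 ] ybear 125.5 F [-0.1  2.   1.5] w 0.217 gf 29.99979330226779 j6 -93.43624670871897
shift [-0.9  1.5  1. ]
turn [0.0002 0.0016 0.0004]
```

```bash
python3 - <<'E'
from h import *
s=r.sense();q=np.array(s['tcp_pos']);R=np.array(s['ee_rot']);c=np.array([.535,.2345])
d=q[:2]-c;ra=np.hypot(*d);b=np.degrees(np.arctan2(d[1],d[0]));print(ra,b)
for k in range(1,9):
    a=(b+4.05)*k/8; e=np.radians(b-a); p=np.r_[c+ra*np.array([np.cos(e),np.sin(e)]),q[2]]
    print((R.T@(p-q)*1000).round(1)[:2],np.radians(a).round(3))
E
```

```text
0.06911789893549584 34.24761608318523
[ 0.4 -5.8] 0.084
[  1.2 -11.5] 0.167
[  2.5 -17.1] 0.251
[  4.3 -22.6] 0.334
[  6.6 -27.9] 0.418
[  9.2 -33. ] 0.501
[ 12.3 -37.9] 0.585
[ 15.8 -42.5] 0.668
```

Request:
{"api": "move_arm", "payload": {"series": [{"grip": 0.15, "xyz": [0.4, -5.8, 0], "angular": [0, 0, 0.084]}, {"grip": 0.15, "xyz": [1.2, -11.5, 0], "angular": [0, 0, 0.167]}, {"grip": 0.15, "xyz": [2.5, -17.1, 0], "angular": [0, 0, 0.251]}, {"grip": 0.15, "xyz": [4.3, -22.6, 0], "angular": [0, 0, 0.334]}, {"grip": 0.15, "xyz": [6.6, -27.9, 0], "angular": [0, 0, 0.418]}, {"grip": 0.15, "xyz": [9.2, -33, 0], "angular": [0, 0, 0.501]}, {"grip": 0.15, "xyz": [12.3, -37.9, 0], "angular": [0, 0, 0.585]}, {"grip": 0.15, "xyz": [15.8, -42.5, 0], "angular": [0, 0, 0.668]}, {"grip": 0.15, "xyz": [15.8, -42.5, 0], "angular": [0, 0, 0.668]}, {"grip": 0.15, "xyz": [15.8, -42.5, 0], "angular": [0, 0, 0.668]}]}}

```text
time_s: 4.5
tcp_pos: [0.602, 0.2291, 0.0879]
ee_rot: [[-0.999, 0.049, -0.003], [0.049, 0.999, -0.0], [0.003, -0.0, -1.0]]
wrist_force: [-6.5, 2.1, 4.6]
gripper_width: 0.222
gripper_force: 30.0
```

Request:
{"api": "move_arm", "payload": {"series": [{"grip": 0.3, "xyz": [0, 0, 0], "angular": [0, 0, 0]}, {"grip": 0.5, "xyz": [0, 0, 0], "angular": [0, 0, 0]}, {"grip": 0.6, "xyz": [0, 0, 0], "angular": [0, 0, 0]}, {"grip": 0.6, "xyz": [0, 0, 0], "angular": [0, 0, 0]}, {"grip": 0.6, "xyz": [0, 0, -40], "angular": [0, 0, 0]}, {"grip": 0.6, "xyz": [0, 0, -90], "angular": [0, 0, 0]}, {"grip": 0.6, "xyz": [0, 0, -140], "angular": [0, 0, 0]}, {"grip": 0.6, "xyz": [100, 0, -160], "angular": [0, 0, 0]}, {"grip": 0.6, "xyz": [150, 0, -160], "angular": [0, 0, 0]}, {"grip": 0.6, "xyz": [150, 0, -160], "angular": [0, 0, 0]}]}}

```text
time_s: 5.5
tcp_pos: [0.4539, 0.2359, 0.2477]
ee_rot: [[-0.999, 0.05, 0.0], [0.05, 0.999, 0.001], [-0.0, 0.001, -1.0]]
wrist_force: [-0.7, 0.9, 0.4]
gripper_width: 0.597
gripper_force: 0.0
```

```bash
python3 -c "
from h import *
to([.578,-.1825,.20],106.3)
c=cap('top','t1');d=cap('scene','s1')
o=np.hstack([cv2.resize(c['img'][160:290,110:230],(396,429),interpolation=2),cv2.resize(d['img'][210:360,260:400],(400,429),interpolation=2)])
cv2.imwrite('pics/crop2.png',o[:,:,::-1])"
```

```text
t 5.5 tcp [0.4539 0.2359 0.2477] ybear 87.2 F [-0.7  0.9  0.4] w 0.597 gf 0.0 j6 -138.49443138110792
shift [-144.7 -411.7   47.5]
turn [ 0.0005  0.0005 -0.334 ]
```

View pics/crop2.png

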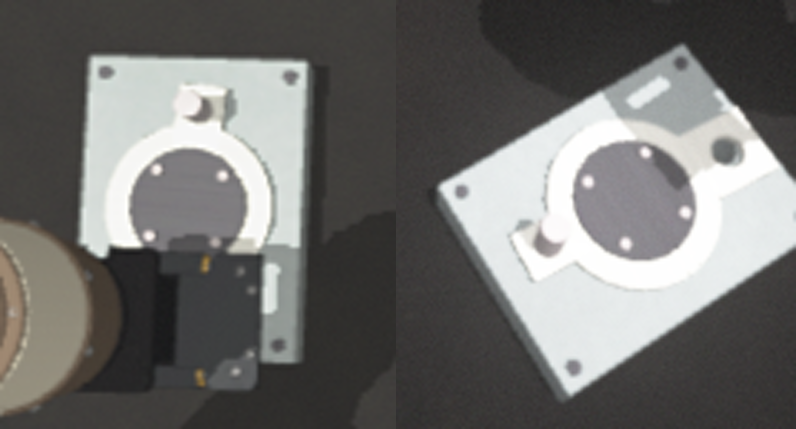

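The top and scene views now show the ear over the base hole (dark through-hole at crop (728,150)). Next is the pin.

Request:
{"api": "move_arm", "payload": {"series": [{"grip": 0.6, "xyz": [-145, -412, 0], "angular": [0, 0, 0]}, {"grip": 0.6, "xyz": [-145, -412, 0], "angular": [0, 0, 0]}, {"grip": 0.6, "xyz": [-145, -412, 0], "angular": [0, 0, 0]}, {"grip": 0.6, "xyz": [-145, -412, 0], "angular": [0, 0, 0]}, {"grip": 0.6, "xyz": [-145, -412, 0], "angular": [0, 0, 0]}, {"grip": 0.6, "xyz": [-145, -412, 0], "angular": [0, 0, 0]}, {"grip": 0.6, "xyz": [-145, -412, 0], "angular": [0, 0, 0]}, {"grip": 0.6, "xyz": [-145, -412, 0], "angular": [0, 0, 0]}, {"grip": 0.6, "xyz": [-145, -412, 0], "angular": [0, 0, 0]}, {"grip": 0.6, "xyz": [-145, -412, 0], "angular": [0, 0, 0]}]}}

```text
time_s: 6.6
tcp_pos: [0.581, -0.1867, 0.2462]
ee_rot: [[-0.999, 0.054, -0.001], [0.054, 0.999, -0.001], [0.001, -0.001, -1.0]]
wrist_force: [-0.9, -0.5, -0.7]
gripper_width: 0.604
gripper_force: 0.0
```

Request:
{"api": "move_arm", "payload": {"series": [{"grip": 0.6, "xyz": [0, 0, 0], "angular": [0, 0, 0]}, {"grip": 0.6, "xyz": [0, 0, 0], "angular": [0, 0, 0]}]}}

```text
time_s: 6.8
tcp_pos: [0.5801, -0.1817, 0.2472]
ee_rot: [[-0.999, 0.048, -0.0], [0.048, 0.999, 0.0], [0.0, 0.0, -1.0]]
wrist_force: [-0.3, -0.4, 0.1]
gripper_width: 0.601
gripper_force: 0.0
```

```bash
python3 - <<'E'
from h import *
to([.5785,-.1825,.085],87.2)
t=cap('top','t2')
# verify plate: holes in top view
a=cv2.resize(t['img'][165:285,125:215],(600,800)[:2] if 0 else (450,600),interpolation=2)
cv2.imwrite('pics/crop3.png',a[:,:,::-1])
E
```

```text
t 6.8 tcp [ 0.5801 -0.1817  0.2472] ybear 87.3 F [-0.3 -0.4  0.1] w 0.601 gf 0.0 j6 -90.5672104875135
shift [  1.4  -0.9 162.2]
turn [ 0.0002 -0.0004  0.0012]
```

View pics/crop3.png

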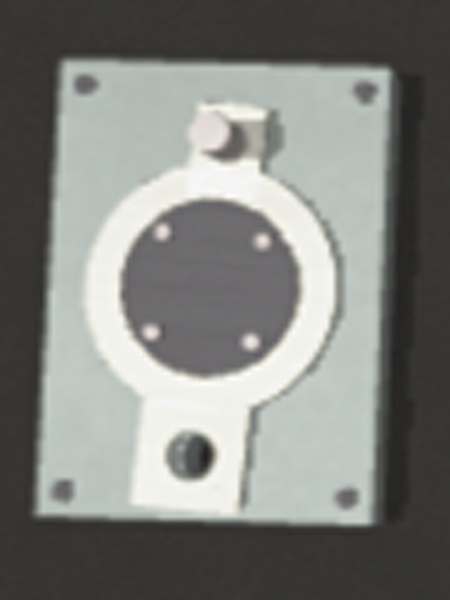

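The ear hole is at crop (191,455) and the hub at (211,288). This looks a few mm past alignment, so I'll measure it.

```bash
python3 - <<'E'
from h import *
t0=load('t0');t=load('t2')
def ctr(c,roi,th):
    x0,y0,x1,y1=roi; g=cv2.cvtColor(c['img'],cv2.COLOR_RGB2GRAY)[y0:y1,x0:x1]; g=cv2.resize(g,None,fx=8,fy=8,interpolation=2)
    cs=cv2.findContours((g<th).astype(np.uint8),0,2)[0]; k=max(cs,key=cv2.contourArea); h=cv2.convexHull(k); (u,v),r_=cv2.minEnclosingCircle(h); e=cv2.fitEllipse(k)
    return [(x0+(u+.5)/8-.5,y0+(v+.5)/8-.5),r_/8,(x0+(e[0][0]+.5)/8-.5,y0+(e[0][1]+.5)/8-.5),np.array(e[1])/16]
print('bh',q0:=ctr(t0,(156,246,177,268),170)); 
H=[]
for c in(t0,t): k=ctr(c,(147,200,187,245),160);print('hub',k,p:=plane(c,k[2],.056)[0]);H.append(p)
for th in(150,190,210):
    k=ctr(t,(155,248,172,264),th);print('ear',k,e:=plane(t,k[2],.05)[0],np.degrees(np.arctan2(*(e-H[1])[1::-1])),np.hypot(*(e-H[1])[:2]))
for th in(130,150,170):
    k=ctr(t0,(156,246,177,268),th);b=plane(t0,k[2],.04)[0];print(k,b,np.degrees(np.arctan2(*(b-H[0])[1::-1])),np.hypot(*(b-H[0])[:2]))
# base yaw from side screws/edges
for c in(t0,t):
    S=[]
    for roi in((135,175,150,190),(190,175,205,192),(131,256,145,270),(187,258,202,272)):
        S.append(plane(c,ctr(c,roi,165)[2],.04)[0])
    S=np.array(S);print(S.round(4),[np.degrees(np.arctan2(*(S[i]-S[j])[1::-1])) for i,j in((2,0),(3,1))])
E
```

```text
bh [(165.89141750335693, 255.98591899871826), 5.239418029785156, (165.87966632843018, 255.8976068496704), array([4.94055271, 5.13624668])]
hub [(166.57985877990723, 221.96842002868652), 17.738487243652344, (166.8352813720703, 222.0710334777832), array([16.86742401, 17.38816071])] [0.53434823 0.23363139 0.056     ]
hub [(166.68327713012695, 222.26500129699707), 18.094640731811523, (166.5094757080078, 222.09869766235352), array([17.48005104, 17.86260796])] [0.53430316 0.2344066  0.056     ]
ear [(162.77507305145264, 255.75183010101318), 4.7330193519592285, (162.7899045944214, 255.8741455078125), array([4.34481668, 4.6942482 ])] [0.45491854 0.24472288 0.05      ] 172.5957324940142 0.08005213098471717
ear [(162.75, 255.8125), 5.18600606918335, (162.70164966583252, 255.73859977722168), array([4.9942975 , 5.04982281])] [0.45524279 0.24493145 0.05      ] 172.41713174380965 0.07975784904326841
ear [(162.6875, 255.6875), 5.427085876464844, (162.6782865524292, 255.72972297668457), array([5.22707891, 5.28543949])] [0.4552651  0.24498683 0.05      ] 172.3755760886829 0.0797430598041659
[(166.0, 
[... 232 characters left out ...]
252, (165.88420963287354, 255.90478610992432), array([4.71735191, 4.90530491])] [0.45474318 0.23942856 0.04      ] 175.83484273786024 0.07981585642225729
[(165.89141750335693, 255.98591899871826), 5.239418029785156, (165.87966632843018, 255.8976068496704), array([4.94055271, 5.13624668])] [0.45476049 0.23943937 0.04      ] 175.82619727306414 0.07979937902126523
[[0.6732 0.3051 0.04  ]
 [0.6104 0.1827 0.04  ]
 [0.4132 0.3698 0.04  ]
 [0.407  0.1269 0.04  ]] [np.float64(166.0305017282736), np.float64(-164.66694448610272)]
[[ 0.6759  0.3142  0.04  ]
 [ 0.7035 -0.0105  0.04  ]
 [ 0.4451  0.2952  0.04  ]
 [ 0.4102  0.1395  0.04  ]] [np.float64(-175.29539299460131), np.float64(152.89849120235849)]
```

Off by about 0.06 rad (5 mm at the ear). That leaves a 19 mm overlap for the 16 mm tapered shank, and a push with the taper will line the plate up. Next I'll grasp the pin.

Request:
{"api": "move_arm", "payload": {"series": [{"grip": 0.6, "xyz": [1, -1, 45], "angular": [0, 0, 0]}, {"grip": 0.6, "xyz": [1, -1, 85], "angular": [0, 0, 0]}, {"grip": 0.6, "xyz": [1, -1, 115], "angular": [0, 0, 0]}, {"grip": 0.6, "xyz": [1, -1, 140], "angular": [0, 0, 0]}, {"grip": 0.6, "xyz": [1, -1, 155], "angular": [0, 0, 0]}, {"grip": 0.6, "xyz": [1, -1, 162], "angular": [0, 0, 0]}, {"grip": 0.6, "xyz": [1, -1, 162], "angular": [0, 0, 0]}, {"grip": 0.6, "xyz": [1, -1, 162], "angular": [0, 0, 0]}]}}

```text
time_s: 7.65
tcp_pos: [0.58, -0.1828, 0.0865]
ee_rot: [[-0.999, 0.047, 0.002], [0.047, 0.999, -0.0], [-0.002, -0.0, -1.0]]
wrist_force: [-1.1, -0.1, -0.2]
gripper_width: 0.603
gripper_force: 0.0
```

Request:
{"api": "move_arm", "payload": {"series": [{"grip": 0.5, "xyz": [0, 0, 0], "angular": [0, 0, 0]}, {"grip": 0.4, "xyz": [0, 0, 0], "angular": [0, 0, 0]}, {"grip": 0.3, "xyz": [0, 0, 0], "angular": [0, 0, 0]}, {"grip": 0.2, "xyz": [0, 0, 0], "angular": [0, 0, 0]}, {"grip": 0.2, "xyz": [0, 0, 0], "angular": [0, 0, 0]}, {"grip": 0.2, "xyz": [0, 0, 0], "angular": [0, 0, 0]}]}}

```text
time_s: 8.25
tcp_pos: [0.5794, -0.1828, 0.0858]
ee_rot: [[-0.999, 0.048, 0.001], [0.048, 0.999, 0.001], [-0.001, 0.001, -1.0]]
wrist_force: [-0.4, 4.5, 1.9]
gripper_width: 0.268
gripper_force: 30.0
```

Request:
{"api": "move_arm", "payload": {"series": [{"grip": 0.2, "xyz": [0, 0, -15], "angular": [0, 0, 0]}, {"grip": 0.2, "xyz": [0, 0, -35], "angular": [0, 0, 0]}, {"grip": 0.2, "xyz": [0, 0, -60], "angular": [0, 0, 0]}, {"grip": 0.2, "xyz": [0, 0, -90], "angular": [0, 0, 0]}, {"grip": 0.2, "xyz": [0, 0, -110], "angular": [0, 0, 0]}, {"grip": 0.2, "xyz": [0, 0, -115], "angular": [0, 0, 0]}, {"grip": 0.2, "xyz": [0, 0, -115], "angular": [0, 0, 0]}]}}

```text
time_s: 8.95
tcp_pos: [0.5789, -0.1833, 0.2002]
ee_rot: [[-0.999, 0.049, 0.0], [0.049, 0.999, 0.0], [-0.0, 0.0, -1.0]]
wrist_force: [-1.1, -0.2, -2.2]
gripper_width: 0.268
gripper_force: 30.0
```

```bash
python3 - <<'E'
from h import *
to([.455,.2412,.20],87.2)
c=cap('scene','s2'); q=np.array(r.sense()['tcp_pos']); P=[q+[0,0,d] for d in (-.033,-.028,-.079)]
uv=proj(c,P);print(uv.round(1)); x,y=uv[0].astype(int)
x0,y0=max(0,x-50),max(0,y-50);print(x0,y0)
cv2.imwrite('pics/crop4.png',cv2.resize(c['img'][y0:y0+100,x0:x0+100],(600,600),interpolation=2)[:,:,::-1])
E
```

```text
t 8.95 tcp [ 0.5789 -0.1833  0.2002] ybear 87.2 F [-1.1 -0.2 -2.2] w 0.268 gf 30.000014123506844 j6 -90.45459375381671
shift [1.444e+02 4.180e+02 3.000e-01]
turn [0.0003 0.0001 0.0002]
[[212.2 115.5]
 [212.  113.9]
 [214.3 129.5]]
162 65
```

View pics/crop4.png

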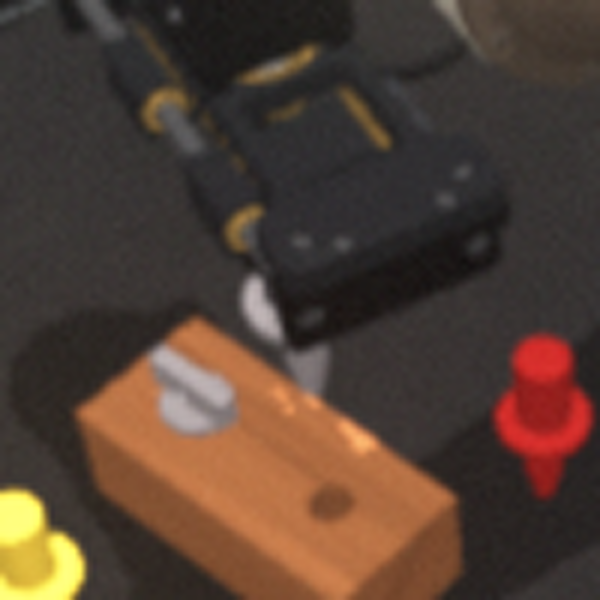

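The pin is held upright, with its tip seen at (214,130.8) against the predicted (214.3,129.5), and the stand hole is empty. Now carrying it to the table.

Request:
{"api": "move_arm", "payload": {"series": [{"grip": 0.2, "xyz": [144, 418, 0], "angular": [0, 0, 0]}, {"grip": 0.2, "xyz": [144, 418, 0], "angular": [0, 0, 0]}, {"grip": 0.2, "xyz": [144, 418, 0], "angular": [0, 0, 0]}, {"grip": 0.2, "xyz": [144, 418, 0], "angular": [0, 0, 0]}, {"grip": 0.2, "xyz": [144, 418, 0], "angular": [0, 0, 0]}, {"grip": 0.2, "xyz": [144, 418, 0], "angular": [0, 0, 0]}, {"grip": 0.2, "xyz": [144, 418, 0], "angular": [0, 0, 0]}, {"grip": 0.2, "xyz": [144, 418, 0], "angular": [0, 0, 0]}, {"grip": 0.2, "xyz": [144, 418, 0], "angular": [0, 0, 0]}, {"grip": 0.2, "xyz": [144, 418, 0], "angular": [0, 0, 0]}]}}

```text
time_s: 10.0
tcp_pos: [0.4539, 0.2449, 0.1986]
ee_rot: [[-0.999, 0.042, -0.002], [0.042, 0.999, -0.001], [0.002, -0.001, -1.0]]
wrist_force: [-0.3, -0.3, -1.3]
gripper_width: 0.265
gripper_force: 30.0
```

Request:
{"api": "move_arm", "payload": {"series": [{"grip": 0.2, "xyz": [0, 0, 15], "angular": [0, 0, 0]}, {"grip": 0.2, "xyz": [0, 0, 35], "angular": [0, 0, 0]}, {"grip": 0.2, "xyz": [0, 0, 50], "angular": [0, 0, 0]}, {"grip": 0.2, "xyz": [0, 0, 60], "angular": [0, 0, 0]}, {"grip": 0.2, "xyz": [0, 0, 60], "angular": [0, 0, 0]}, {"grip": 0.2, "xyz": [0, 0, 60], "angular": [0, 0, 0]}]}}

```text
time_s: 10.6
tcp_pos: [0.4557, 0.2409, 0.1402]
ee_rot: [[-0.999, 0.048, -0.0], [0.048, 0.999, -0.001], [0.0, -0.001, -1.0]]
wrist_force: [-0.6, 0.0, -1.4]
gripper_width: 0.268
gripper_force: 30.0
```

```bash
python3 - <<'E'
from h import *
to([.455,.2412,.083],87.2)
c=cap('scene','s3'); q=np.array(r.sense()['tcp_pos']); P=[q+[0,0,-.079],[.4548,.2394,.04],[.4552,.2449,.05]]
uv=proj(c,P);print(uv.round(1)); x,y=uv[0].astype(int)
x0,y0=x-50,y-50;print(x0,y0)
cv2.imwrite('pics/crop5.png',cv2.resize(c['img'][y0:y0+100,x0:x0+100],(600,600),interpolation=2)[:,:,::-1])
E
```

```text
t 10.6 tcp [0.4557 0.2409 0.1402] ybear 87.2 F [-0.6  0.  -1.4] w 0.268 gf 30.000016470439732 j6 -138.72051491198542
shift [ 0.7  0.3 57.2]
turn [-0.0007 -0.0002  0.0004]
[[375.5 258.3]
 [372.4 261. ]
 [375.4 261.5]]
325 208
```

View pics/crop5.png

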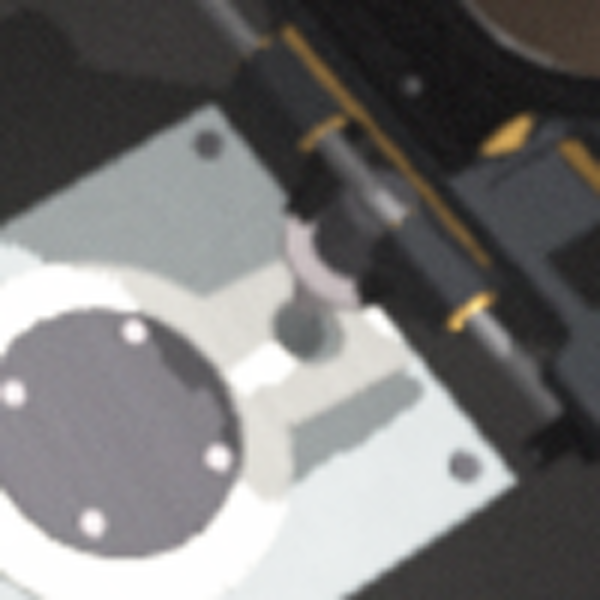

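The pin tip is just above the ear hole (crop (308,332)). Inserting gently.

Request:
{"api": "move_arm", "payload": {"series": [{"grip": 0.2, "xyz": [0, 0, 6], "angular": [0, 0, 0]}, {"grip": 0.2, "xyz": [0, 0, 12], "angular": [0, 0, 0]}, {"grip": 0.2, "xyz": [0, 0, 18], "angular": [0, 0, 0]}, {"grip": 0.2, "xyz": [0, 0, 23], "angular": [0, 0, 0]}, {"grip": 0.2, "xyz": [0, 0, 28], "angular": [0, 0, 0]}, {"grip": 0.2, "xyz": [0, 0, 28], "angular": [0, 0, 0]}]}}

```text
time_s: 11.25
tcp_pos: [0.4554, 0.2412, 0.1117]
ee_rot: [[-0.999, 0.048, -0.001], [0.048, 0.999, -0.0], [0.001, -0.0, -1.0]]
wrist_force: [0.3, -0.1, -3.0]
gripper_width: 0.27
gripper_force: 30.0
```

Request:
{"api": "move_arm", "payload": {"series": [{"grip": 0.2, "xyz": [0, 0, 5], "angular": [0, 0, 0]}, {"grip": 0.2, "xyz": [0, 0, 10], "angular": [0, 0, 0]}, {"grip": 0.2, "xyz": [0, 0, 15], "angular": [0, 0, 0]}, {"grip": 0.2, "xyz": [0, 0, 20], "angular": [0, 0, 0]}, {"grip": 0.2, "xyz": [0, 0, 24], "angular": [0, 0, 0]}, {"grip": 0.2, "xyz": [0, 0, 26], "angular": [0, 0, 0]}, {"grip": 0.2, "xyz": [0, 0, 26], "angular": [0, 0, 0]}, {"grip": 0.2, "xyz": [0, 0, 26], "angular": [0, 0, 0]}]}}

```text
time_s: 12.05
tcp_pos: [0.4553, 0.241, 0.0862]
ee_rot: [[-0.999, 0.048, -0.001], [0.048, 0.999, -0.0], [0.0, -0.0, -1.0]]
wrist_force: [0.3, -0.1, -2.8]
gripper_width: 0.264
gripper_force: 30.0
```

Request:
{"api": "move_arm", "payload": {"series": [{"grip": 0.2, "xyz": [0, 0, 1], "angular": [0, 0, 0]}, {"grip": 0.2, "xyz": [0, 0, 2], "angular": [0, 0, 0]}, {"grip": 0.2, "xyz": [0, 0, 2.5], "angular": [0, 0, 0]}, {"grip": 0.2, "xyz": [0, 0, 2.5], "angular": [0, 0, 0]}]}}

```text
time_s: 12.45
tcp_pos: [0.4554, 0.241, 0.0838]
ee_rot: [[-0.999, 0.048, -0.0], [0.048, 0.999, -0.0], [0.0, -0.0, -1.0]]
wrist_force: [-0.9, -0.3, -1.8]
gripper_width: 0.266
gripper_force: 30.0
```

Within about 1 mm of home with no contact force. I'll let go, lift and check.

Request:
{"api": "move_arm", "payload": {"series": [{"grip": 0.2, "xyz": [0, 0, 1], "angular": [0, 0, 0]}, {"grip": 0.2, "xyz": [0, 0, 1], "angular": [0, 0, 0]}, {"grip": 0.35, "xyz": [0, 0, 1], "angular": [0, 0, 0]}, {"grip": 0.5, "xyz": [0, 0, 0], "angular": [0, 0, 0]}, {"grip": 0.6, "xyz": [0, 0, 0], "angular": [0, 0, 0]}, {"grip": 0.6, "xyz": [0, 0, 0], "angular": [0, 0, 0]}, {"grip": 0.6, "xyz": [0, 0, -30], "angular": [0, 0, 0]}, {"grip": 0.6, "xyz": [0, 0, -75], "angular": [0, 0, 0]}, {"grip": 0.6, "xyz": [0, 0, -120], "angular": [0, 0, 0]}, {"grip": 0.6, "xyz": [0, 0, -150], "angular": [0, 0, 0]}]}}

```text
time_s: 13.45
tcp_pos: [0.4563, 0.2417, 0.2373]
ee_rot: [[-0.999, 0.048, 0.004], [0.048, 0.999, 0.003], [-0.004, 0.003, -1.0]]
wrist_force: [0.1, 0.8, -0.6]
gripper_width: 0.599
gripper_force: 0.0
```

Request:
{"api": "move_arm", "payload": {"series": [{"grip": 0.6, "xyz": [0, -50, 0], "angular": [0, 0, 0]}, {"grip": 0.6, "xyz": [0, -100, 0], "angular": [0, 0, 0]}, {"grip": 0.6, "xyz": [0, -150, 0], "angular": [0, 0, 0]}, {"grip": 0.6, "xyz": [0, -200, 0], "angular": [0, 0, 0]}, {"grip": 0.6, "xyz": [0, -200, 0], "angular": [0, 0, 0]}, {"grip": 0.6, "xyz": [0, -200, 0], "angular": [0, 0, 0]}, {"grip": 0.6, "xyz": [0, -200, 0], "angular": [0, 0, 0]}]}}

```text
time_s: 14.15
tcp_pos: [0.4462, 0.042, 0.234]
ee_rot: [[-0.999, 0.048, 0.0], [0.048, 0.999, 0.0], [-0.0, 0.0, -1.0]]
wrist_force: [0.3, 0.9, -0.1]
gripper_width: 0.602
gripper_force: 0.0
```

```bash
python3 -c "
from h import *
c=cap('top','t4');d=cap('scene','s4')
print(r.sense()['wrist_force'],r.sense()['gripper_force'],proj(c,[[.4548,.2394,.055],[.4548,.2394,.091]]))
o=np.hstack([cv2.resize(c['img'][160:290,110:230],(396,429),interpolation=2),cv2.resize(d['img'][210:360,260:400],(400,429),interpolation=2)])
cv2.imwrite('pics/crop6.png',o[:,:,::-1])"
```

```text
[-0.86324279 -0.16853038 -0.778171  ] 0.0 [[164.59698567 255.85883695]
 [161.3397366  255.80446013]]
```

View pics/crop6.png

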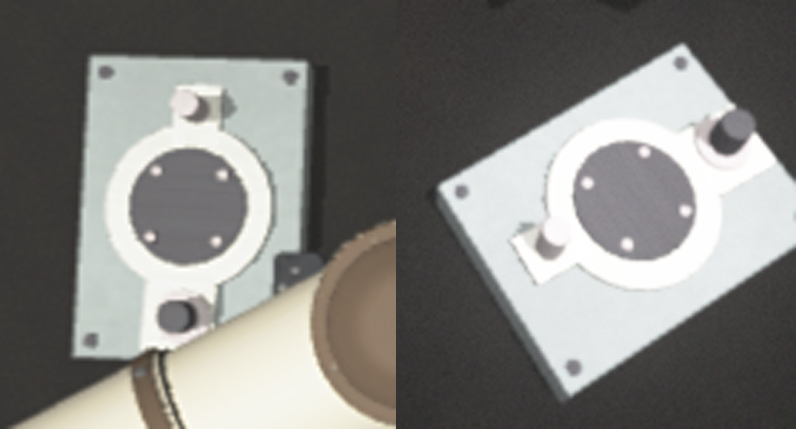

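The pin stands upright with its collar flush on the ear. The knob top is at about (162,256), against a predicted (161.3,255.8), and the arm is clear.

```bash
python3 -c "
from h import *
print(r.finish_job())"
```

```text
the job is handed in; nothing more can be done
None
```

I turned the plate to within about 0.06 rad of alignment, pushed the locking pin through both holes while holding it, released it with its collar flush on the ear, and handed the job in; no verdict was returned.

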